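# Put the filter cube away in the microscope accessory drawer

### The arm

A 6-joint arm with a two-finger parallel gripper is mounted at the origin on the work surface. World frame = base frame: x ahead of the robot, y to its left, z up, the work surface at z = 0. Lengths are in mm, angles in rad, forces in N, time in s.
With the tool pointing down it reaches from about 350 to 975 mm from the base axis. Payload 7.1 kg.
Tool frame: the origin (TCP) lies at the very end of the fingers, on their centre line; the grasp point (between the pads) lies 19 mm behind it; z points along the fingers, y is the direction in which the jaws open and shut (so a half turn about z gives the same grasp; the last joint's range is limited). The gripper opens to 88 mm and grips with 3 to 60 N. Pads are 20 mm wide; open, the fingers measure 115 mm over their backs; the gripper's body (75 mm by 178 mm) begins 61 mm behind the grasp point.
Start: joints at [-1.351, 0.423, 1.63, -0, 1.089, -0.019], TCP at [147.855, -607.243, 222.675] pointing down, gripper open.
Joint ranges: [-3, 3], [-0.9, 2.11], [0.09, 2.58], [-1.31, 4.45], [0.11, 2.69], [-2.54, 2.54]. Speed limits (rad/s): [2.39, 2.39, 3.01, 3.14, 3.14, 3.14].

### API

Orientations are given as a rotation vector (axis times angle).
In Python, from workcell import readout, imaging, close_job gives the robot as it stands.
- The arm moves only by the tool carry_out, never from a script. Its argument "rows" is a list of rows, each a list of 3 entries, a list of its own where there are three numbers: the shift along the tool's x, y, z in m, then the turn, a rotation vector about the tool's x, y, z in rad, then the closure, from 0 (fully open) to 1 (shut). In form: [[[dx, dy, dz], [wx, wy, wz], hand], ...]. A call has 1 to 12 rows; each row shifts and turns the commanded pose from where the row before left it, along the tool's axes as they then stand; what a row does not reach is not made up. A row lasts 1/12 s, in which the tool goes at most 41.7 mm and 7.16 degrees, less where a joint would pass 70% of its speed; a pose out of reach is approached as far as the arm can. A call with a gripper value outside its range is refused whole. The fingers move at their own pace and stop on an object; the grip force is fixed at half the most. Time passes only in rows, so rows that do not move let the fingers close. It gives the time, the measured TCP pose, the force and the opening at its end, in the units of the state.
- readout.get_obs(): the state, without advancing time (a new reading comes with each control period).
- imaging.get_image(name): name is "side" or "top"; returns the picture (480x640x3 uint8, red, green, blue); there is no depth.
- imaging.camera_params(name): a dict with "fx", "fy", "cx", "cy" (pixels), "rvec" (rotation vector, rad) and "tvec" (3), from world to camera coordinates, as OpenCV has them. Camera axes: x right, y down, z forward; pixel columns grow to the right and rows downward; lengths in mm; the calibration is good to about 2 mm. A picture is of the moment at which its call begins. camera_params takes no time and is no camera call.
- close_job(): hands the job in, once; it reports no verdict.
The state is a dict: "t": time; "qpos": joint angles; "qvel": joint speeds; "joint_torque": joint torques, N m; "ee_pos": TCP position; "orientation": TCP orientation; "ft_force": force on the tool from outside, world axes, zero at the start; "moment": the same for the moment, N m; "width": finger opening in mm.
Only numpy, scipy, OpenCV 4.12 (cv2) and the standard library are available. Lean on these libraries where they do the work, as an engineer would, in place of code of your own. Each camera call takes 0.05 s, during which the arm holds its last target.

### The job

Put the filter cube that was left out on the bench back into the empty bin of the open accessory drawer, standing upright, then push the drawer fully shut. It is optics: hold the cube by its two plain sides and keep the fingers off its round filters, set it down gently rather than dropping it, and do not slam the drawer. Leave the other things on the bench where they are, and the two cubes already put away standing in their bins.

Things in the scene. Friction and masses are not known exactly. Their poses are not given: they have to be found in the camera images.
- filter_cube: the filter cube to put away, the only one on the bench, upright, any yaw: black block 40 x 40 mm, 48 mm tall, about 0.1 kg. Origin: centre of its underside, z up. Round filters 28 mm wide stand 3 mm proud of its +x face (blue glass, centre 24 mm up) and its top (green glass); a dovetail stands 4 mm proud of its -x face. The faces across y are the plain sides, 40 mm apart: grip there.
- filter_cube_filters: the two round filters (mount and glass) of that cube, on its +x face and its top: not to be touched by the fingers. Fixed to the cube; same origin and axes as the cube
- shut_face (a point): fixed point on the cabinet: where drawer_face comes to lie when the upper drawer is fully shut; axes: x the way the drawer shuts, away from its open side, z up. The light-grey steel cabinet is fixed on the bench, 280 mm wide (y), 280 mm deep (behind this point), 191 mm tall, two drawers one over the other; two slide boxes on the rear half of its top reach 223 mm.
- top_drawer (a joint): how far the upper drawer is open, m: 0 = fully shut at its stop, 0.2 = fully out; starts at 0.152 to 0.178. Pushing it along shut_face's +x shuts it, against about 2 N of friction (more when fast); it stays where it is left, no latch or spring. The top of its floor is 106 mm above the bench, its side walls rise to 143 mm.
- drawer_face (a point): point on the outer face of the upper drawer's front, mid-width, 161 mm above the bench; moves with the drawer, axes as shut_face's. The front is a flat panel 278 mm wide, 16 mm thick (behind this point), from 100 to 179 mm above the bench. A bar pull 100 mm wide stands 29 mm out from it, 123 mm above the bench: the panel is bare from 130 mm up.
- bin_empty: the empty one of three loose grey bins side by side in the front bay (160 mm long) of the upper drawer, places vary: 130 mm long (x, along the drawer), 76 wide (y), 30 tall, walls and floor 3 mm, open on top. Origin: centre of its underside, on the drawer floor. A cube with its plain sides facing the drawer's front and back leaves the fingers about 40 mm each.
- bin_green: organiser bin like the empty one, holding the cube with green and red glass; origin as there
- bin_amber: organiser bin like the empty one, holding the cube with violet and amber glass; origin as there
- cube_green: filter cube already put away, same shape and size as the one on the bench, green glass on its front and red on its top; origin at the centre of its underside
- cube_amber: filter cube already put away, same shape and size, violet glass on its front and amber on its top; origin at the centre of its underside
- objective_case: bystander: clear round case with a black screw lid holding a microscope objective, 47 mm across, 72 mm tall, standing on the bench; origin at the centre of its underside
- oil_bottle: bystander: small amber immersion-oil bottle with black cap, 30 mm across, 68 mm tall, standing on the bench; origin at the centre of its underside
- slide_mailer: bystander: flat blue plastic slide box 86 x 34 x 20 mm lying on the bench, long along its x; origin at the centre of its underside
There are look-alikes about, which are no part of the job. Leave any yellow look-alike of the cube_amber alone.

How it is judged (in metres and radians):
On the way:
1. the cube stands upright on the floor of the empty bin, let go, while the drawer is still open (x of filter_cube in the frame of bin_empty between -0.047 and 0.047 m and y of filter_cube in the frame of bin_empty between -0.02 and 0.02 m and z of filter_cube in the frame of bin_empty between -0.002 and 0.008 m and angle between filter_cube's own z axis and vertical below 0.12 rad and value of joint top_drawer above 0.08 m and contact force between the fingers and filter_cube below 0.1 N), for 0.2 s.
At the end, for the whole second after the job is handed in: the upper drawer is shut to within 5 mm of its stop; the cube stands at rest on the floor of the bin that was empty, upright within 7 degrees, its foot centre within 47 mm along and 20 mm across the bin's middle; the two other cubes stand likewise in their own bins (value of joint top_drawer below 0.005 m and x of filter_cube in the frame of bin_empty between -0.047 and 0.047 m and y of filter_cube in the frame of bin_empty between -0.02 and 0.02 m and z of filter_cube in the frame of bin_empty between -0.002 and 0.008 m and angle between each of filter_cube, cube_green, cube_amber's own z axis and vertical below 0.12 rad and linear speed of filter_cube below 0.02 m/s and x of cube_green in the frame of bin_green between -0.047 and 0.047 m and y of cube_green in the frame of bin_green between -0.02 and 0.02 m and z of cube_green in the frame of bin_green between -0.002 and 0.008 m and x of cube_amber in the frame of bin_amber between -0.047 and 0.047 m and y of cube_amber in the frame of bin_amber between -0.02 and 0.02 m and z of cube_amber in the frame of bin_amber between -0.002 and 0.008 m); the robot touches nothing.
It fails at once if the fingers press on the cube's round filters (more than 1 N) (contact force between the fingers and filter_cube_filters above 1 N).
It fails at once if the cube is dropped (moves faster than 0.6 m/s, a fall of about 2 cm, while the fingers do not touch it) (linear speed of filter_cube above 0.6 m/s and contact force between the fingers and filter_cube below 0.05 N).
It fails at once if the drawer is slammed (closes faster than 0.5 m/s) (velocity of joint top_drawer below -0.5 m/s).
It fails at once if a bystander on the bench is moved by more than 20 mm or tipped over (distance of any of objective_case, oil_bottle, slide_mailer from where it was at the start of the episode above 0.02 m or angle between any of objective_case, oil_bottle, slide_mailer's own z axis and vertical above 0.4 rad).
It fails at once if a cube already put away is tipped over (angle between any of cube_green, cube_amber's own z axis and vertical above 0.5 rad).
It also fails if it takes over 48 s, if anything falls off the work surface, if the arm or the gripper's body presses on something with over 40 N, if the wrist force passes 120 N, or if a joint passes its speed limit or range.

## Working session

There is one attempt and no reset: what is moved stays moved. The work goes in short steps, Python scripts to look and compute and a tool call to move; the robot and the scene stay as the last step left them, time stands still between calls to the robot, and variables do not carry over. Pictures are saved under pics/ and viewed, and the job is handed in when it is done.

Besides the shell and the picture viewer there is one more tool, called in YAML: its name, and indented under it one key for each argument. carry_out: Moves the arm, as the interface text tells. Its arguments: {"type":"object","properties":{"rows":{"type":"array","items":{"type":"array"}}},"required":["rows"]}

```bash
mkdir -p pics; ls
python3 - <<'E'
from workcell import readout, imaging
import cv2
print(readout.get_obs())
for n in("side","top"):
    p=imaging.camera_params(n);print(n,p)
    cv2.imwrite(f"pics/{n}0.png",imaging.get_image(n)[...,::-1])
E
```

```text
pics
{'t': 0.0, 'qpos': array([-1.35102568e+00,  4.23849314e-01,  1.63069375e+00, -1.61338064e-05,
        1.08861330e+00, -1.90226746e-02]), 'qvel': array([-0.00025965,  0.00046815, -0.0010679 ,  0.00123746,  0.00117918,
        0.00033961]), 'joint_torque': array([-5.84689697e-04, -5.44613421e+01, -2.73667270e+01,  6.45338511e-02,
        2.29250657e-02, -1.34629026e-04]), 'ee_pos': array([ 147.71480129, -606.71007638,  221.89494575]), 'orientation': array([-3.11768190e+00, -3.74031642e-01,  2.68330061e-04]), 'ft_force': array([-1.13586487,  0.41552963,  0.05894413]), 'moment': array([-0.02755213, -0.00275883, -0.06135994]), 'width': 88.01264057453142}
side {'fx': 497.3194853368906, 'fy': 497.3194853368906, 'cx': 322.1725859525586, 'cy': 242.89718633803386, 'rvec': array([ 0.53224548, -2.68765422,  1.23033092]), 'tvec': array([ 511.17258397,  217.13015344, 1084.76420299])}
top {'fx': 515.9217099557437, 'fy': 515.9217099557437, 'cx': 313.72703837355425, 'cy': 240.67150181831826, 'rvec': array([ 2.22024119, -2.20107667,  0.00962701]), 'tvec': array([  -8.50975301,  523.75998718, 1122.74575646])}
```

View pics/side0.png

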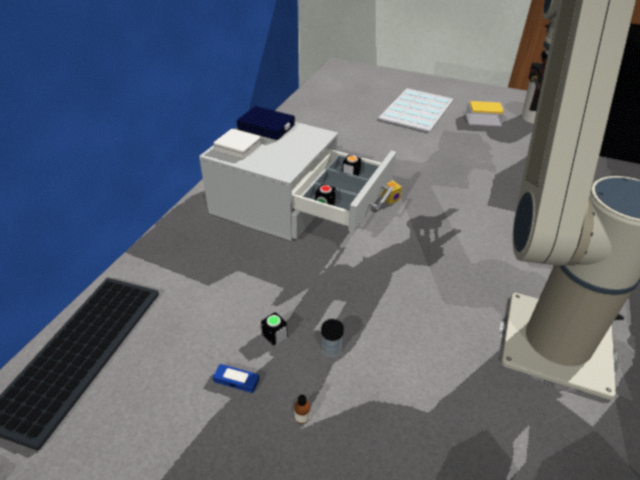

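View pics/top0.png

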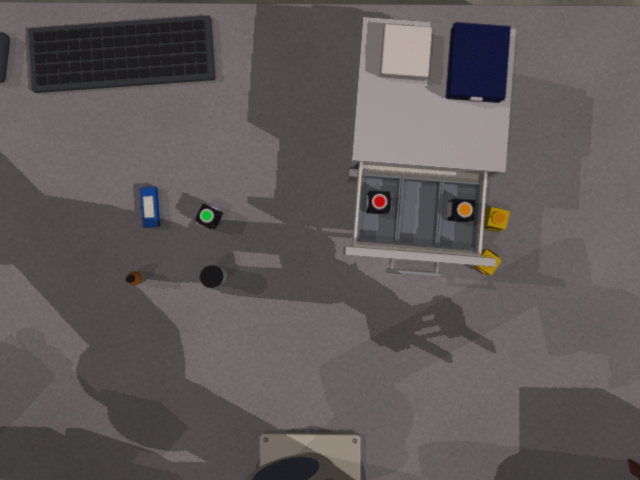

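The top view shows the loose cube (green top) at about (208,216), the empty bin in the middle at about (420,212), and the drawer front at about (420,255). Next I'll measure them.

```bash
cat > h.py <<'E'
import numpy as np,cv2
from workcell import readout, imaging
from scipy.spatial.transform import Rotation as Ro
def cam(n):
    p=imaging.camera_params(n);return p,Ro.from_rotvec(p['rvec']).as_matrix(),np.array(p['tvec'])
def ray(n,u,v):
    p,R,t=cam(n);d=R.T@np.array([(u-p['cx'])/p['fx'],(v-p['cy'])/p['fy'],1]);return -R.T@t,d
def onz(n,u,v,z):
    c,d=ray(n,u,v);return c+d*(z-c[2])/d[2]
def proj(n,X):
    p,R,t=cam(n);q=R@np.array(X,float)+t;return np.array([p['fx']*q[0]/q[2]+p['cx'],p['fy']*q[1]/q[2]+p['cy']])
def tri(a,b):
    c1,d1=ray(*a);c2,d2=ray(*b)
    s=np.linalg.lstsq(np.c_[d1,-d2],c2-c1,rcond=None)[0]
    A=c1+s[0]*d1;B=c2+s[1]*d2;return (A+B)/2,np.linalg.norm(A-B)
E
python3 - <<'E'
from h import *
T=cv2.imread('pics/top0.png');S=cv2.imread('pics/side0.png')
for n,I in(('top',T),('side',S)):
    print(n,'cam at',ray(n,0,0)[0].round())
    h=cv2.cvtColor(I,cv2.COLOR_BGR2HSV)
    for nm,lo,hi in(('green',(45,120,120),(75,255,255)),('red',(0,170,120),(6,255,255)),('red2',(172,150,120),(180,255,255)),('orange',(7,150,150),(19,255,255)),('blueglass',(95,120,60),(125,255,255))):
        m=cv2.inRange(h,lo,hi);k,_,st,c=cv2.connectedComponentsWithStats(m)
        for i in range(1,k):
            if 25<st[i,4]<3000: print(nm,c[i].round(1),st[i])
cv2.imwrite('pics/tc.png',cv2.resize(T[160:300,340:520],None,fx=4,fy=4,interpolation=cv2.INTER_CUBIC))
a=cv2.resize(T[180:300,120:240],None,fx=4,fy=4,interpolation=cv2.INTER_CUBIC)
b=cv2.resize(S[300:420,200:320],None,fx=4,fy=4,interpolation=cv2.INTER_CUBIC)
b=cv2.resize(S[300:360,240:300],None,fx=6,fy=6,interpolation=cv2.INTER_CUBIC)
a=cv2.resize(T[185:245,170:250],None,fx=6,fy=6,interpolation=cv2.INTER_CUBIC)
cv2.imwrite('pics/cc.png',cv2.hconcat([a,b[:360]])[:,:800])
cv2.imwrite('pics/sc.png',cv2.resize(S[120:240,190:410],None,fx=3.6,fy=3.6,interpolation=cv2.INTER_CUBIC))
E
```

```text
top cam at [ 507.  -11. 1130.]
green [206.3 215.2] [202 211  10  10  76]
red [379.1 201.1] [374 196  11  11  90]
orange [464.6 209.1] [459 204  12  11  98]
orange [498.8 217.5] [494 213  10  10  82]
blueglass [149.9 206.1] [140 187  20  40 450]
side cam at [240. 824. 865.]
green [273.1 319.8] [269 317   9   7  50]
blueglass [235.7 379.1] [213 364  46  29 554]
```

View pics/tc.png

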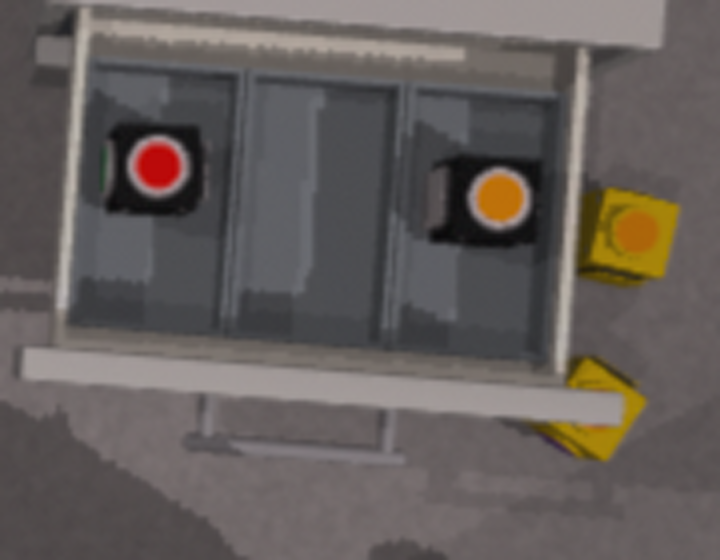

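View pics/cc.png

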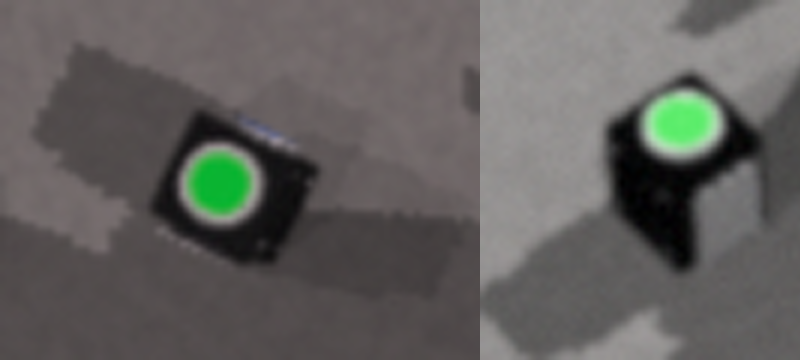

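View pics/sc.png

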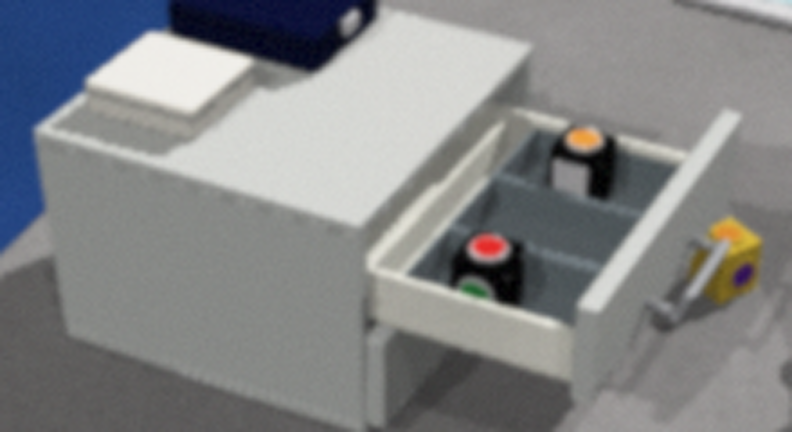

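Run:
```python
from h import *
T=cv2.imread('pics/top0.png')
I=cv2.resize(T[165:265,342:502],None,fx=5,fy=5,interpolation=cv2.INTER_CUBIC)
I=cv2.convertScaleAbs(I,alpha=1.6)
for k in range(0,160,20): cv2.putText(I,str(342+k),(k*5,10),0,.35,(0,255,255),1);cv2.line(I,(k*5,0),(k*5,499),(0,255,255),1) if k%20==0 else 0
for k in range(0,100,20): cv2.putText(I,str(165+k),(0,k*5+10),0,.35,(0,255,255),1);cv2.line(I,(0,k*5),(799,k*5),(0,255,255),1)
cv2.imwrite('pics/tg.png',I)
# cube dark mask
R=T[185:245,170:250].max(2)
m=(R<45).astype(np.uint8);k,l,st,c=cv2.connectedComponentsWithStats(m)
i=1+st[1:,4].argmax();print(st[i],c[i]+[170,185])
pts=np.argwhere(l==i)[:,::-1].astype(np.float32)+[170,185]
print(cv2.minAreaRect(pts.astype(np.float32)))
print('disk',onz('top',206.4,215.4,51),'side',onz('side',273.2,319.9,51),tri(('top',206.4,215.4),('side',273.2,319.9)))
o=readout.get_obs()
print(Ro.from_rotvec(o['orientation']).as_matrix().round(3))
```

```text
[ 25  19  28  25 241] [209.8879668  217.74273859]
((208.40000915527344, 216.70001220703125), (22.807889938354492, 19.677398681640625), 26.56505012512207)
disk [574.16013797 221.23966027  51.        ] side [575.08919334 220.33436127  51.        ] (array([574.35210021, 221.10029404,  52.12351435]), np.float64(0.557810526313636))
[[ 0.972  0.237 -0.   ]
 [ 0.237 -0.972  0.001]
 [ 0.    -0.001 -1.   ]]
```

View pics/tg.png

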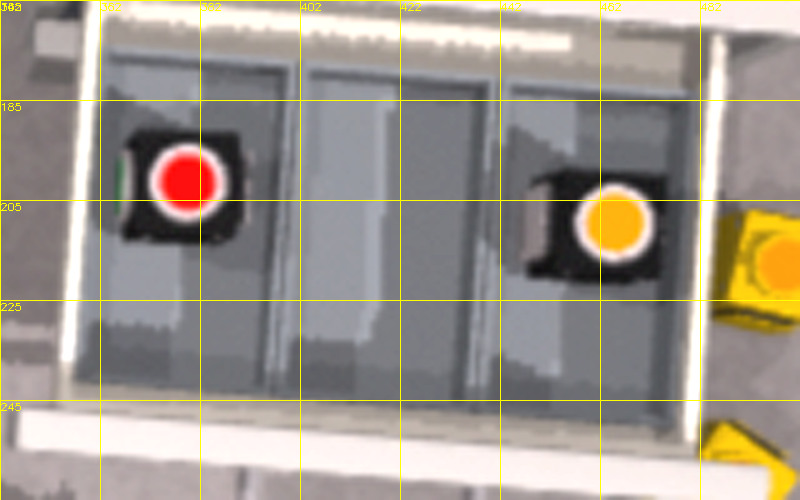

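Run:
```python
from h import *
f=lambda x,y,z:onz('top',342+x/5,165+y/5,z)
A,B,C,D=[f(*p,136) for p in((296,65),(277,390),(495,85),(473,408))]
print('bin corners',*[p.round(1)[:2] for p in(A,B,C,D)],'c',((A+B+C+D)/4).round(1))
yaw=lambda v:np.degrees(np.arctan2(v[1],v[0])).round(2)
print('yaw from sides',yaw(A-B),yaw(C-D),'ends',yaw(A-C)-90,yaw(B-D)-90,'len',np.linalg.norm(A-B),np.linalg.norm(C-D),'w',np.linalg.norm(A-C))
L=f(18,446,179);R=f(768,492,179);print('face bottom edge',L,R,np.linalg.norm(L-R),'yaw',yaw(L-R)-90, 'mid',(L+R)/2)
a=np.radians(26.565)
p=onz('top',208,216,51);q=onz('top',208+20*np.cos(a),216+20*np.sin(a),51);print('cube x yaw',yaw(p-q)-90)
# cabinet front top edge z191
for u,v in((354,163),(505,171)): print('cab',onz('top',u,v,191))
for n,u,v in(('objective',211,276),('oil',133,278)): print(n,onz('top',u,v,70))
```

```text
bin corners [ 644.2 -172.5] [ 518.7 -166. ] [ 637.1 -249.2] [ 512.5 -241.4] c [ 578.1 -207.3  136. ]
yaw from sides -2.98 -3.6 ends -5.310000000000002 -4.760000000000005 len 125.64104825522644 124.86791968232328 w 77.03376196166042
face bottom edge [496.74566053 -64.05868089 179.        ] [ 482.25416391 -339.94607846  179.        ] 276.2677317637033 yaw -3.010000000000005 mid [ 489.49991222 -202.00237967  179.        ]
cube x yaw -26.04
cab [663.34523484 -77.41720027 191.        ]
cab [ 650.85200051 -352.30545619  191.        ]
objective [448.34816058 206.19636223  70.        ]
oil [442.78075528 366.87646415  70.        ]
```

carry_out:
  rows:
    - [[0.022,-0.025,0],[0,0,0],0]
    - [[0.022,-0.025,0],[0,0,0],0]
    - [[0.022,-0.025,0],[0,0,0],0]
    - [[0.022,-0.025,0],[0,0,0],0]
    - [[0.022,-0.025,0],[0,0,0],0]
    - [[0.022,-0.025,0],[0,0,0],0]
    - [[0.022,-0.025,0],[0,0,0],0]
    - [[0.022,-0.025,0],[0,0,0],0]
    - [[0.022,-0.025,0],[0,0,0],0]
    - [[0.022,-0.025,0],[0,0,0],0]
    - [[0.022,-0.025,0],[0,0,0],0]
    - [[0.022,-0.025,0],[0,0,0],0]

```text
t: 1.1
ee_pos: [333.6, -251.7, 222.6]
orientation: [-3.119, -0.374, 0.0]
ft_force: [0.7, 0.3, 0.3]
width: 87.7
```

carry_out:
  rows:
    - [[0.022,-0.025,0],[0,0,0],0]
    - [[0.022,-0.025,0],[0,0,0],0]
    - [[0.022,-0.025,0],[0,0,0],0]
    - [[0.022,-0.025,0],[0,0,0],0]
    - [[0.022,-0.025,0],[0,0,0],0]
    - [[0.022,-0.025,0],[0,0,0],0]
    - [[0.022,-0.025,0],[0,0,0],0]
    - [[0.022,-0.025,0],[0,0,0],0]
    - [[0.022,-0.025,0],[0,0,0],0]
    - [[0.022,-0.025,0],[0,0,0],0]
    - [[0.022,-0.025,0],[0,0,0],0]
    - [[0.022,-0.025,0],[0,0,0],0]

```text
t: 2.1
ee_pos: [519.2, 102.3, 222.4]
orientation: [3.119, 0.375, -0.001]
ft_force: [-0.6, -0.1, -0.1]
width: 87.8
```

carry_out:
  rows:
    - [[0,0,0],[0,0,-0.12],0]
    - [[0,0,0],[0,0,-0.12],0]
    - [[0,0,0],[0,0,-0.12],0]
    - [[0,0,0],[0,0,-0.12],0]
    - [[0,0,0],[0,0,-0.12],0]
    - [[0,0,0],[0,0,-0.12],0]
    - [[0,0,0],[0,0,-0.12],0]
    - [[0,0,0],[0,0,-0.12],0]
    - [[0,0,0],[0,0,-0.12],0]
    - [[0,0,0],[0,0,-0.12],0]
    - [[0,0,0],[0,0,-0.12],0]
    - [[0,0,0],[0,0,-0.12],0]

```text
t: 3.1
ee_pos: [518.7, 100.6, 222.4]
orientation: [-2.091, -2.344, 0.001]
ft_force: [0.6, 0.4, 0.1]
width: 87.5
```

```bash
cat >> h.py <<'E'
def go(x,y,z,yaw_y):
    o=readout.get_obs();R=Ro.from_rotvec(o['orientation']).as_matrix()
    a=np.radians(yaw_y);yy=np.array([np.cos(a),np.sin(a),0]);zz=np.array([0,0,-1.]);Rt=np.c_[np.cross(yy,zz),yy,zz]
    w=Ro.from_matrix(R.T@Rt).as_rotvec()
    print('t',o['t'],'pos',o['ee_pos'].round(1),'yaw_y',np.degrees(np.arctan2(R[1,1],R[0,1])).round(1),'q',o['qpos'].round(2))
    D=np.array([x,y,z])-o['ee_pos']
    print('shift in tool now',(R.T@D).round(1),'in final tool',(Rt.T@D).round(1),'turn',w.round(3))
E
python3 - <<'E'
from h import *
go(574.3,221,100,64)
E
```

```text
t 3.1 pos [518.7 100.6 222.4] yaw_y 6.5 q [0.17 0.28 1.84 0.   1.02 0.06]
shift in tool now [113.3  69.  122.3] in final tool [  2.8 132.6 122.4] turn [-1.000e-03 -0.000e+00 -1.003e+00]
```

carry_out:
  rows:
    - [[0,0,0],[0,0,-0.1115],0]
    - [[0,0,0],[0,0,-0.1115],0]
    - [[0,0,0],[0,0,-0.1115],0]
    - [[0,0,0],[0,0,-0.1115],0]
    - [[0,0,0],[0,0,-0.1115],0]
    - [[0,0,0],[0,0,-0.1115],0]
    - [[0,0,0],[0,0,-0.1115],0]
    - [[0,0,0],[0,0,-0.1115],0]
    - [[0,0,0],[0,0,-0.1115],0]

```text
t: 3.85
ee_pos: [518.7, 100.6, 222.4]
orientation: [-0.707, -3.06, 0.0]
ft_force: [-0.3, -0.4, 1.1]
width: 87.6
```

carry_out:
  rows:
    - [[0.001,0.03,0],[0,0,0],0]
    - [[0.001,0.03,0],[0,0,0],0]
    - [[0.001,0.03,0.01],[0,0,0],0]
    - [[0,0.03,0.02],[0,0,0],0]
    - [[0,0.012,0.03],[0,0,0],0]
    - [[0,0,0.03],[0,0,0],0]
    - [[0,0,0.03],[0,0,0],0]
    - [[0,0,0],[0,0,0],0]
    - [[0,0,0],[0,0,0],0]

```text
t: 4.6
ee_pos: [573.4, 219.8, 101.2]
orientation: [-0.714, -3.056, 0.004]
ft_force: [-0.4, 0.6, 1.2]
width: 87.6
```

Run:
```python
from h import *
go(574.3,221,12,64)
T=imaging.get_image('top')[...,::-1];S=imaging.get_image('side')[...,::-1]
a=cv2.resize(T[165:265,150:270],None,fx=3.3,fy=3.3);b=cv2.resize(S[220:360,210:350],None,fx=330/140,fy=330/140)
cv2.imwrite('pics/ap.png',cv2.hconcat([a,b]))
```

```text
t 4.6 pos [573.4 219.8 101.2] yaw_y 63.7 q [ 0.35  0.56  1.72  0.    0.86 -0.76]
shift in tool now [-0.6  1.8 89.2] in final tool [-0.3  1.5 89.2] turn [-0.003 -0.003 -0.005]
```

View pics/ap.png

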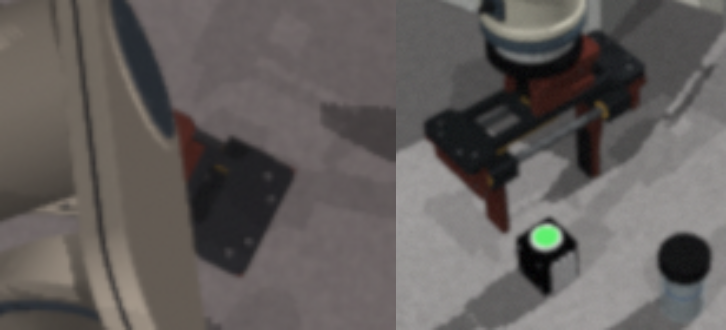

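In the side crop, the open fingers sit above the cube's two plain sides, with the dovetail face at right and clear of them. Next: descend and grip.

carry_out:
  rows:
    - [[0,0.0015,0.02],[0,0,0],0]
    - [[0,0,0.025],[0,0,0],0]
    - [[0,0,0.025],[0,0,0],0]
    - [[0,0,0.014],[0,0,0],0]
    - [[0,0,0.005],[0,0,0],0]
    - [[0,0,0],[0,0,0],0.3]
    - [[0,0,0],[0,0,0],0.45]
    - [[0,0,0],[0,0,0],0.5]
    - [[0,0,0],[0,0,0],0.55]
    - [[0,0,0],[0,0,0],0.6]
    - [[0,0,0],[0,0,0],0.7]
    - [[0,0,0],[0,0,0],0.7]

```text
t: 5.7
ee_pos: [575.7, 221.7, 14.1]
orientation: [0.715, 3.059, 0.001]
ft_force: [0.2, -0.4, 0.9]
width: 44.5
```

carry_out:
  rows:
    - [[0,0,0],[0,0,0],0.8]
    - [[0,0,0],[0,0,0],0.8]
    - [[0,0,0],[0,0,0],0.8]
    - [[0,0,-0.01],[0,0,0],0.8]
    - [[0,0,-0.01],[0,0,0],0.8]
    - [[0,0,0],[0,0,0],0.8]

```text
t: 6.2
ee_pos: [576.8, 222.1, 35.9]
orientation: [0.715, 3.057, 0.003]
ft_force: [0.7, 0.2, -0.1]
width: 40.2
```

Run:
```python
from h import *
go(573,-207,222,-3)
T=imaging.get_image('top')[...,::-1];S=imaging.get_image('side')[...,::-1]
cv2.imwrite('pics/gr.png',cv2.resize(S[220:380,190:370],None,fx=3.3,fy=3.3))
```

```text
t 6.2 pos [576.8 222.1  35.9] yaw_y 63.7 q [ 0.35  0.66  1.74  0.    0.74 -0.76]
shift in tool now [-187.2 -385.9 -186.6] in final tool [-428.7   18.7 -186.1] turn [3.000e-03 1.000e-03 1.164e+00]
```

View pics/gr.png

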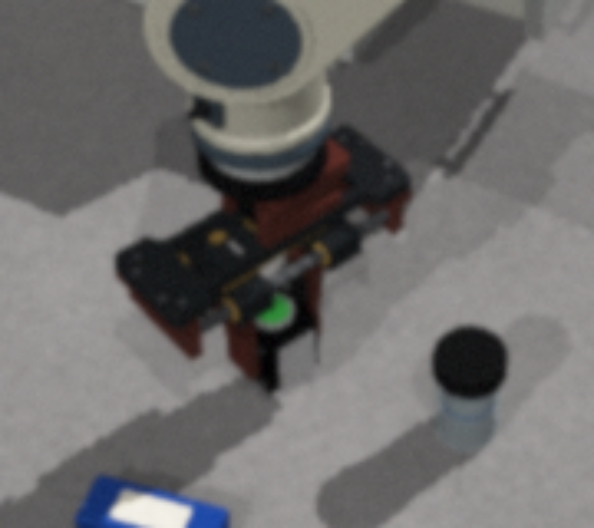

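The cube is held at 40 mm width by the plain sides. Next: lift, turn and carry it over.

carry_out:
  rows:
    - [[0,0,-0.031],[0,0,0],0.8]
    - [[0,0,-0.031],[0,0,0],0.8]
    - [[0,0,-0.031],[0,0,0.116],0.8]
    - [[0,0,-0.031],[0,0,0.116],0.8]
    - [[0,0,-0.031],[0,0,0.116],0.8]
    - [[0,0,-0.031],[0,0,0.116],0.8]
    - [[0,0,0],[0,0,0.116],0.8]
    - [[0,0,0],[0,0,0.116],0.8]
    - [[0,0,0],[0,0,0.116],0.8]
    - [[0,0,0],[0,0,0.116],0.8]
    - [[0,0,0],[0,0,0.116],0.8]
    - [[0,0,0],[0,0,0.116],0.8]

```text
t: 7.3
ee_pos: [575.1, 221.5, 219.3]
orientation: [-2.281, -2.16, 0.001]
ft_force: [-0.9, -0.3, -1.4]
width: 39.8
```

carry_out:
  rows:
    - [[-0.02,0,0],[0,0,0],0.8]
    - [[-0.04,0.002,0],[0,0,0],0.8]
    - [[-0.04,0.002,0],[0,0,0],0.8]
    - [[-0.04,0.002,0],[0,0,0],0.8]
    - [[-0.04,0.002,0],[0,0,0],0.8]
    - [[-0.04,0.002,0],[0,0,0],0.8]
    - [[-0.04,0.002,0],[0,0,0],0.8]
    - [[-0.04,0.002,0],[0,0,0],0.8]
    - [[-0.04,0.002,0],[0,0,0],0.8]
    - [[-0.04,0.002,0],[0,0,0],0.8]
    - [[-0.03,0.001,0],[0,0,0],0.8]
    - [[-0.018,0.001,0],[0,0,0],0.8]

```text
t: 8.3
ee_pos: [574.0, -210.2, 219.4]
orientation: [2.277, 2.164, -0.001]
ft_force: [0.1, 0.4, -0.1]
width: 40.2
```

Run:
```python
from h import *
go(573,-207,124,-3)
T=imaging.get_image('top')[...,::-1];S=imaging.get_image('side')[...,::-1]
go(573,-207,124,-3)
a=cv2.resize(T[120:280,330:510],None,fx=2,fy=2);b=cv2.resize(S[60:240,210:430],None,fx=2*320/360,fy=2*320/360)
cv2.imwrite('pics/ov.png',cv2.hconcat([a,b]))
cv2.imwrite('pics/ovT.png',T);cv2.imwrite('pics/ovS.png',S)
```

```text
t 8.3 pos [ 574.  -210.2  219.4] yaw_y -2.9 q [-0.37  0.41  1.66 -0.    1.07 -0.32]
shift in tool now [ 3.2 -1.2 95.4] in final tool [ 3.1 -1.2 95.4] turn [-0.     0.001  0.001]
t 8.4 pos [ 574.2 -209.8  219.3] yaw_y -3.0 q [-0.37  0.41  1.66 -0.    1.07 -0.32]
shift in tool now [ 2.7 -1.4 95.3] in final tool [ 2.7 -1.4 95.3] turn [-0.  0.  0.]
```

View pics/ov.png

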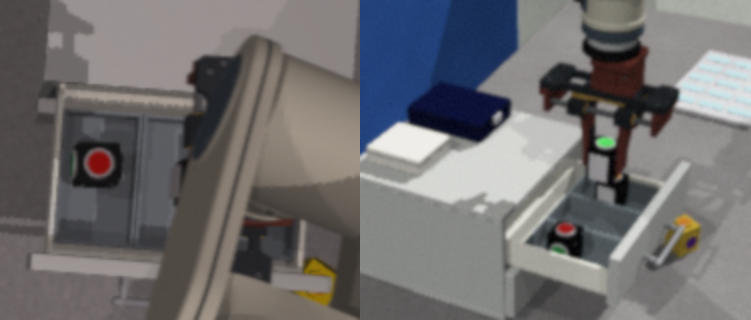

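Run:
```python
from h import *
S=cv2.imread('pics/ovS.png');h=cv2.cvtColor(S,cv2.COLOR_BGR2HSV)
m=cv2.inRange(h,(45,120,120),(75,255,255));k,_,st,c=cv2.connectedComponentsWithStats(m)
for i in range(1,k):
    if st[i,4]>12: print(c[i],st[i],onz('side',*c[i],256.6))
print('predicted bin centre rim px side',proj('side',(578,-207.3,136)))
a=np.radians(-3.3);X=np.array([np.cos(a),np.sin(a),0]);Y=np.array([-np.sin(a),np.cos(a),0])
S0=cv2.imread('pics/side0.png');F=5
I=cv2.convertScaleAbs(cv2.resize(S0[140:230,285:405],None,fx=F,fy=F,interpolation=cv2.INTER_CUBIC),alpha=1.3)
P=[proj('side',np.array([578,-207.3,136])+sx*65*X+sy*38*Y) for sx,sy in((1,1),(1,-1),(-1,-1),(-1,1))]
for p in P: cv2.drawMarker(I,tuple(int(v) for v in (p-[285,140])*F),(0,255,255),0,12,1)
cv2.imwrite('pics/bn.png',I)
```

```text
[347.79166667 139.5       ] [345 138   7   4  24] [ 574.33369835 -212.84180662  256.6       ]
predicted bin centre rim px side [343.20652713 181.3838852 ]
```

View pics/bn.png

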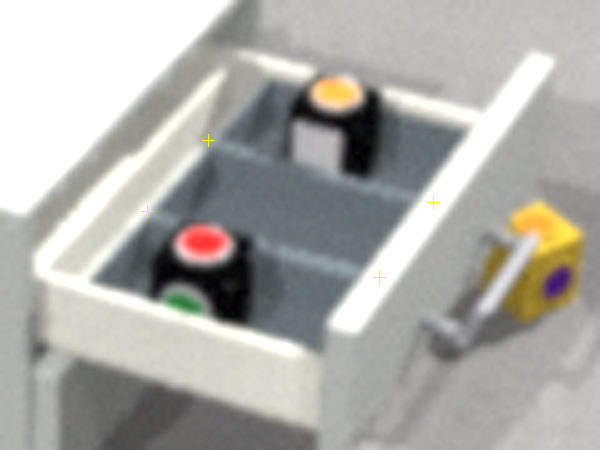

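The bin corners from the top view land on the bin in the side view. The cube needs about 4 mm of sideways shift, and then it can go down.

carry_out:
  rows:
    - [[0.004,-0.001,0.01],[0,0,0],0.8]
    - [[0,0,0.02],[0,0,0],0.8]
    - [[0,0,0.02],[0,0,0],0.8]
    - [[0,0,0.02],[0,0,0],0.8]
    - [[0,0,0.01],[0,0,0],0.8]
    - [[0,0,0.005],[0,0,0],0.8]
    - [[0,0,0.003],[0,0,0],0.8]
    - [[0,0,0],[0,0,0],0.8]
    - [[0,0,0],[0,0,0],0.8]

```text
t: 9.15
ee_pos: [574.5, -202.6, 132.4]
orientation: [2.273, 2.167, 0.001]
ft_force: [-0.7, 0.7, -1.1]
width: 39.9
```

carry_out:
  rows:
    - [[0,0,0.002],[0,0,0],0.8]
    - [[0,0,0.002],[0,0,0],0.8]
    - [[0,0,0.001],[0,0,0],0.8]
    - [[0,0,0],[0,0,0],0.8]
    - [[0,0,0],[0,0,0],0.8]

```text
t: 9.57
ee_pos: [573.9, -202.9, 126.8]
orientation: [2.275, 2.167, 0.0]
ft_force: [-0.2, -0.3, -0.6]
width: 39.7
```

Run:
```python
from h import *
go(573,-207,124,-3)
S=imaging.get_image('side')[...,::-1]
print(readout.get_obs()['ft_force'])
cv2.imwrite('pics/dn.png',cv2.resize(S[100:230,285:425],None,fx=4.3,fy=4.3))
```

```text
t 9.5667 pos [ 573.9 -202.9  126.8] yaw_y -2.8 q [-0.36  0.52  1.73  0.    0.89 -0.31]
shift in tool now [-4.2 -0.7  2.8] in final tool [-4.2 -0.6  2.8] turn [0.    0.    0.004]
[-0.13009872  0.28416448  0.09817143]
```

View pics/dn.png

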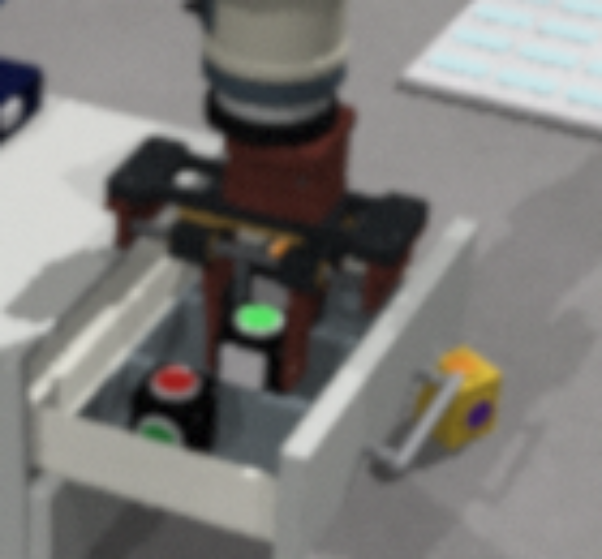

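carry_out:
  rows:
    - [[-0.002,0,0.001],[0,0,0],0.8]
    - [[0,0,0.001],[0,0,0],0.8]
    - [[0,0,0],[0,0,0],0.8]
    - [[0,0,0],[0,0,0],0.8]

```text
t: 9.95
ee_pos: [573.7, -204.9, 124.6]
orientation: [-2.275, -2.167, 0.0]
ft_force: [0.7, 0.7, -0.6]
width: 40.0
```

carry_out:
  rows:
    - [[0,0,0.001],[0,0,0],0.8]
    - [[0,0,0],[0,0,0],0.8]
    - [[0,0,0],[0,0,0],0.8]

```text
t: 10.2
ee_pos: [573.7, -204.8, 123.6]
orientation: [-2.274, -2.167, 0.0]
ft_force: [0.0, -0.2, -1.5]
width: 40.0
```

carry_out:
  rows:
    - [[0,0,0.001],[0,0,0],0.8]
    - [[0,0,0],[0,0,0],0.8]
    - [[0,0,0],[0,0,0],0.8]

```text
t: 10.45
ee_pos: [574.0, -204.8, 122.9]
orientation: [2.274, 2.167, 0.0]
ft_force: [0.4, 0.8, 0.8]
width: 40.0
```

carry_out:
  rows:
    - [[0,0,0.001],[0,0,0],0.8]
    - [[0,0,0],[0,0,0],0.8]
    - [[0,0,0],[0,0,0],0.8]

```text
t: 10.7
ee_pos: [574.6, -204.9, 122.9]
orientation: [2.274, 2.166, 0.002]
ft_force: [0.0, 1.6, 7.5]
width: 40.0
```

carry_out:
  rows:
    - [[0,0,0.001],[0,0,0],0.8]
    - [[0,0,0],[0,0,0],0.8]
    - [[0,0,0],[0,0,0],0.8]

```text
t: 10.95
ee_pos: [575.4, -205.0, 122.9]
orientation: [2.273, 2.165, 0.003]
ft_force: [-1.0, 2.6, 14.6]
width: 39.8
```

Contact shows at 123 mm with force rising, so the cube is on the bin floor. Next: ease off and let go.

carry_out:
  rows:
    - [[0,0,-0.001],[0,0,0],0.8]
    - [[0,0,-0.0005],[0,0,0],0.8]
    - [[0,0,0],[0,0,0],0.53]
    - [[0,0,0],[0,0,0],0.5]
    - [[0,0,0],[0,0,0],0.47]
    - [[0,0,0],[0,0,0],0.43]
    - [[0,0,0],[0,0,0],0.38]
    - [[0,0,0],[0,0,0],0.34]
    - [[0,0,0],[0,0,0],0.32]
    - [[0,0,0],[0,0,0],0.32]
    - [[0,0,0],[0,0,0],0.32]
    - [[0,0,0],[0,0,0],0.32]

```text
t: 11.95
ee_pos: [573.8, -204.8, 122.2]
orientation: [2.275, 2.167, 0.0]
ft_force: [0.8, -0.7, 0.4]
width: 59.2
```

Run:
```python
from h import *
S=imaging.get_image('side')[...,::-1]
print(readout.get_obs()['ft_force'])
cv2.imwrite('pics/rl.png',cv2.resize(S[100:230,285:425],None,fx=4.3,fy=4.3))
```

```text
[0.34051515 0.01808575 0.02296346]
```

View pics/rl.png

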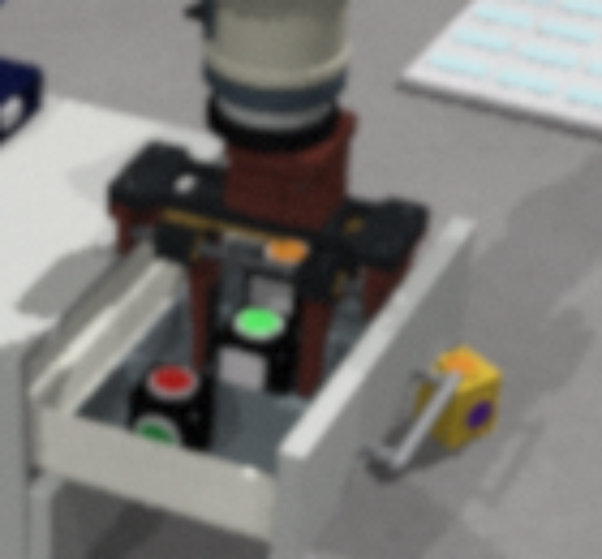

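The cube stands upright, with the fingers clear of both plain sides. Next: straight up, back over the front, close the fingers, then down in front of the panel.

carry_out:
  rows:
    - [[0,0,-0.01],[0,0,0],0.32]
    - [[0,0,-0.02],[0,0,0],0.32]
    - [[0,0,-0.03],[0,0,0],0.32]
    - [[0,0,-0.03],[0,0,0],0.32]
    - [[0,0,-0.02],[0,0,0],0.32]
    - [[0,-0.02,0],[0,0,0],1]
    - [[0,-0.03,0],[0,0,0],1]
    - [[0,-0.03,0],[0,0,0],1]
    - [[0,-0.03,0],[0,0,0],1]
    - [[0,-0.02,0],[0,0,0],1]
    - [[0,0,0],[0,0,0],1]
    - [[0,0,0],[0,0,0],1]

```text
t: 13.0
ee_pos: [444.0, -198.7, 233.2]
orientation: [2.274, 2.165, 0.001]
ft_force: [1.1, 0.1, 0.2]
width: 16.3
```

Run:
```python
from h import *
go(440,-202,148,-3)
T=imaging.get_image('top')[...,::-1];S=imaging.get_image('side')[...,::-1]
a=cv2.resize(T[150:300,330:510],None,fx=2.2,fy=2.2);b=cv2.resize(S[100:240,280:430],None,fx=330/140,fy=330/140)
cv2.imwrite('pics/up.png',cv2.hconcat([a,b]))
```

```text
t 13.0 pos [ 444.  -198.7  233.2] yaw_y -2.8 q [-0.45  0.2   1.92  0.    1.02 -0.4 ]
shift in tool now [-3.4 -4.  85.2] in final tool [-3.5 -3.8 85.2] turn [0.002 0.001 0.003]
```

View pics/up.png

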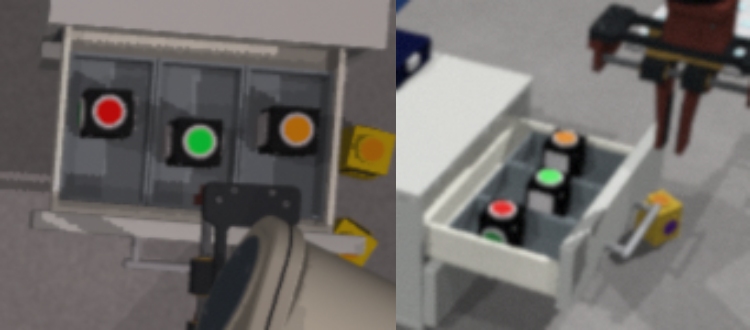

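All three cubes stand in their bins, with the placed one in the middle. Next: down in front of the panel, then a slow push.

carry_out:
  rows:
    - [[-0.003,-0.004,0.015],[0,0,0],1]
    - [[0,0,0.03],[0,0,0],1]
    - [[0,0,0.025],[0,0,0],1]
    - [[0,0,0.015],[0,0,0],1]
    - [[0,0,0],[0,0,0],1]
    - [[0,0.005,0],[0,0,0],1]
    - [[0,0.008,0],[0,0,0],1]
    - [[0,0.008,0],[0,0,0],1]
    - [[0,0.005,0],[0,0,0],1]
    - [[0,0.004,0],[0,0,0],1]
    - [[0,0.004,0],[0,0,0],1]
    - [[0,0.004,0],[0,0,0],1]

```text
t: 14.1
ee_pos: [478.3, -203.2, 147.5]
orientation: [2.274, 2.167, 0.0]
ft_force: [0.4, 0.3, 0.6]
width: 0.0
```

carry_out:
  rows:
    - [[0,0.006,0],[0,0,0],1]
    - [[0,0.008,0],[0,0,0],1]
    - [[0,0.008,0],[0,0,0],1]
    - [[0,0.008,0],[0,0,0],1]
    - [[0,0.008,0],[0,0,0],1]
    - [[0,0.008,0],[0,0,0],1]
    - [[0,0.008,0],[0,0,0],1]
    - [[0,0.008,0],[0,0,0],1]
    - [[0,0.008,0],[0,0,0],1]
    - [[0,0.008,0],[0,0,0],1]
    - [[0,0.006,0],[0,0,0],1]
    - [[0,0.004,0],[0,0,0],1]

```text
t: 15.1
ee_pos: [566.6, -207.3, 147.1]
orientation: [2.274, 2.167, 0.0]
ft_force: [-2.1, -1.2, 0.4]
width: 0.6
```

Run:
```python
from h import *
go(642,-210,148,-3)
T=imaging.get_image('top')[...,::-1];S=imaging.get_image('side')[...,::-1]
a=cv2.resize(T[130:280,330:510],None,fx=2.2,fy=2.2);b=cv2.resize(S[100:240,260:410],None,fx=330/140,fy=330/140)
cv2.imwrite('pics/p1.png',cv2.hconcat([a,b]))
```

```text
t 15.1 pos [ 566.6 -207.3  147.1] yaw_y -2.8 q [-0.37  0.49  1.73  0.    0.92 -0.32]
shift in tool now [ 1.  75.5 -0.9] in final tool [ 1.3 75.4 -0.9] turn [ 0.    -0.     0.004]
```

View pics/p1.png

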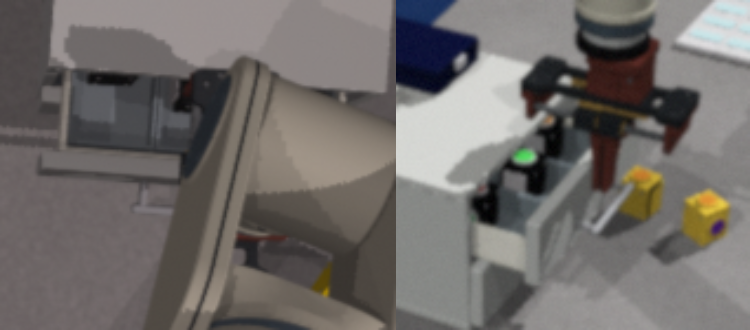

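The drawer is closing, with about 2 N of drag and the cubes upright. Next: keep pushing, slowing near the stop.

carry_out:
  rows:
    - [[0,0.004,0],[0,0,0],1]
    - [[0,0.007,0],[0,0,0],1]
    - [[0,0.008,0],[0,0,0],1]
    - [[0,0.008,0],[0,0,0],1]
    - [[0,0.008,0],[0,0,0],1]
    - [[0,0.008,0],[0,0,0],1]
    - [[0,0.007,0],[0,0,0],1]
    - [[0,0.006,0],[0,0,0],1]
    - [[0,0.005,0],[0,0,0],1]
    - [[0,0.003,0],[0,0,0],1]
    - [[0,0.002,0],[0,0,0],1]
    - [[0,0.002,0],[0,0,0],1]

```text
t: 16.2
ee_pos: [633.6, -210.7, 147.2]
orientation: [-2.274, -2.167, 0.0]
ft_force: [-1.6, -1.6, 0.1]
width: 0.9
```

carry_out:
  rows:
    - [[0,0.002,0],[0,0,0],1]
    - [[0,0.002,0],[0,0,0],1]
    - [[0,0.002,0],[0,0,0],1]
    - [[0,0,0],[0,0,0],1]

```text
t: 16.53
ee_pos: [633.9, -210.7, 147.1]
orientation: [-2.268, -2.16, 0.012]
ft_force: [-23.6, -0.8, 15.4]
width: 0.4
```

The wrist force rose to 24 N at x = 634, slightly before my estimate of the stop. I'll back off and look.

carry_out:
  rows:
    - [[0,-0.006,0],[0,0,0],1]
    - [[0,-0.02,0],[0,0,0],1]
    - [[0,-0.04,0],[0,0,0],1]
    - [[0,-0.04,0],[0,0,0],1]
    - [[0,-0.03,0],[0,0,0],1]
    - [[0,0,0],[0,0,0],1]

```text
t: 17.03
ee_pos: [497.9, -203.0, 146.6]
orientation: [-2.272, -2.163, 0.003]
ft_force: [-0.2, -0.3, -0.4]
width: 0.3
```

Run:
```python
from h import *
T=imaging.get_image('top')[...,::-1];S=imaging.get_image('side')[...,::-1]
cv2.imwrite('pics/p2T.png',T);cv2.imwrite('pics/p2S.png',S)
a=cv2.resize(T[130:230,330:520],None,fx=4,fy=4);b=cv2.resize(S[110:250,190:370],None,fx=4,fy=4)
cv2.imwrite('pics/p2a.png',a);cv2.imwrite('pics/p2b.png',b)
```

```text
(no output)
```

View pics/p2a.png

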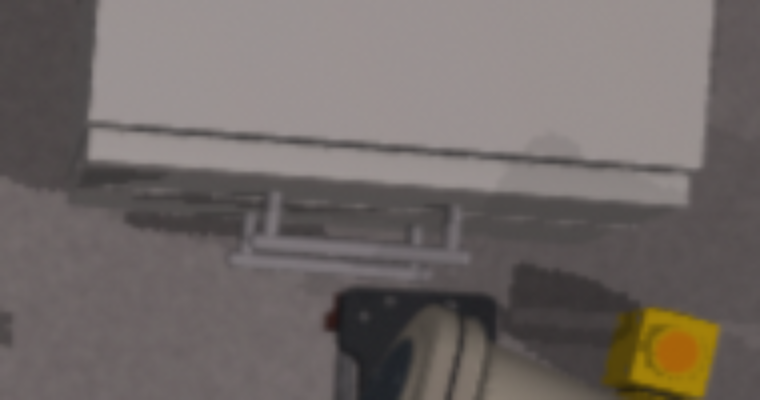

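View pics/p2b.png

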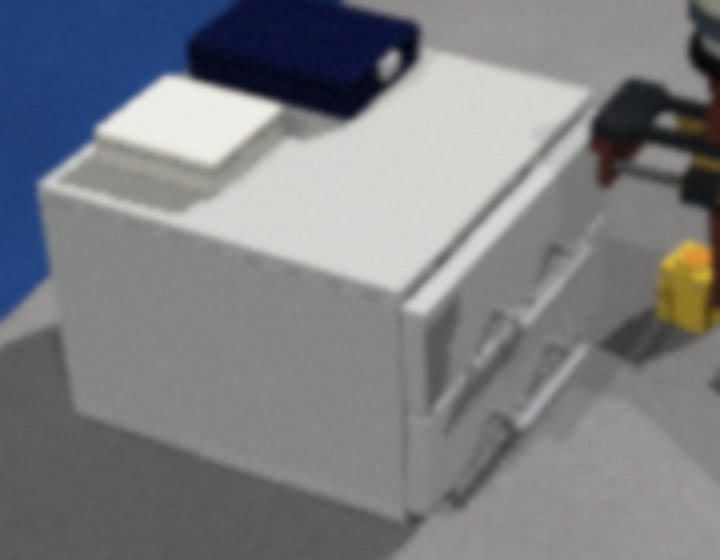

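Run:
```python
from h import *
f=lambda x,y,z:onz('top',330+x/4,130+y/4,z)
print(f(88,160,179),f(688,205,179),'cab',f(90,123,191),f(700,168,191))
m=(f(88,160,179)+f(688,205,179))/2;c=(f(90,123,191)+f(700,168,191))/2
n=np.array([np.cos(.0525),-np.sin(.0525),0]);print('gap along x',(c-m)@n)
# side view: upper and lower panel near outer edge
g=lambda x,y:(190+x/4,110+y/4)
for nm,p in(('upper front-left top',(415,315)),):
    print(nm,tri(('side',*g(*p)),('top',330+88/4,130+160/4)))
```

```text
[652.35359906 -74.66709251 179.        ] [ 633.71290642 -351.20370902  179.        ] cab [667.43934951 -74.65066188 191.        ] [ 649.02746553 -352.31114802  191.        ]
gap along x 15.207837690071702
upper front-left top (array([655.39521941, -73.98465924, 175.79022218]), np.float64(5.367785298321869))
```

Run:
```python
from h import *
S=cv2.imread('pics/p2S.png')
I=cv2.convertScaleAbs(cv2.resize(S[170:245,280:350],None,fx=8,fy=8,interpolation=cv2.INTER_CUBIC),alpha=1.2)
n=np.array([np.cos(.06),-np.sin(.06),0])
for d,col in((0,(0,0,255)),(8,(255,0,0))):
  P=np.array([652.4,-74.7,0])-d*n
  for z in(179,100,20):
    q=(proj('side',P+[0,0,z])-[280,170])*8;cv2.drawMarker(I,tuple(int(v) for v in q),col,0,12,1)
cv2.imwrite('pics/p3.png',I)
```

```text
(no output)
```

View pics/p3.png

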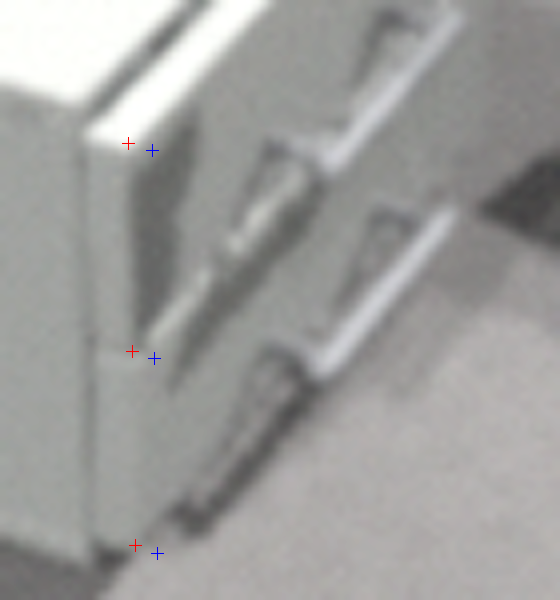

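The upper front is flush with the lower drawer's front, from top corner to bottom, and the gripper is clear. Handing in.

Run:
```python
from workcell import close_job
print(close_job())
```

```text
the job is handed in; nothing more can be done
None
```

The filter cube is standing in the middle bin, which was the empty one, and the drawer is shut. I handed the job in at about 17 s, and no verdict was reported.

**Cube:** I gripped it by its two plain sides at 40 mm width. I lowered it in 1–2 mm steps until it touched the bin floor, eased off and let go. A picture taken before shutting showed all three cubes upright in their bins.

**Drawer:** I pushed it at no more than about 0.1 m/s, with about 2 N of drag, until the wrist force rose to 24 N at the stop.

**Last checks:**
- The front stands 15 mm out from the cabinet edge, about its own 16 mm thickness, and is flush with the lower drawer's front.
- Measured travel was about 154 mm, near the bottom of the given 152–178 mm range.
- The push stopped about 8 mm before I expected. I had estimated the stop at the cabinet's edge without allowing for the thickness of the front.
- A two-view check of one panel corner disagreed by about 5 mm, so I relied on the force rise and the flush fronts.
- The gripper was clear of everything at hand-in.
- I could not see the cubes once the drawer was shut. I did not measure the bystanders again at the end; the arm did not come close to them.

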